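# Fill the gall sample tin and queue the tins on the roller lane

## Task

Get the samples ready for weighing: tip all the galls from the tall beaker into the open tin while that tin stands on the bench, then set it and every lidded tin upright on the raised end of the roller lane and let them run down, so that all queue against the stop with no gaps, in any order. Nest the emptied beakers for storage, the middle one upright inside the wide one on the bench and the tall one inside the middle one. Do not knock over or push away the amber spray bottles.

Things in the scene. Friction and masses are not known exactly. Their poses are not given: they have to be found in the camera images.
- tin_a: square sample tin of plain metal with its slip lid on, 60 x 60 mm and 70 mm tall, about 0.18 kg, closed and solid to the touch; origin at the centre of its underside, z up, x and y square to its sides. From 1 to 3 of these lidded tins are there in a run
- tin_b: square sample tin of plain metal with its slip lid on, 60 x 60 mm and 70 mm tall, about 0.18 kg, closed and solid to the touch; origin at the centre of its underside, z up, x and y square to its sides. From 1 to 3 of these lidded tins are there in a run
- tin_c: square sample tin of plain metal with its slip lid on, 60 x 60 mm and 70 mm tall, about 0.18 kg, closed and solid to the touch; origin at the centre of its underside, z up, x and y square to its sides. From 1 to 3 of these lidded tins are there in a run
- tin_open: the one tin without a lid, empty at the start: same plain metal, 60 x 60 mm outside, 70 mm tall, walls and bottom 3 mm, open at the top, about 0.08 kg; origin at the centre of its underside, z up, x and y square to its sides. Which of the four tin places it stands on varies
- beaker_tall: tall narrow steel beaker, 82 mm tall, outer diameter 48 mm at the foot and 52 mm at the rim, wall and bottom 3 mm, round, no spout or handle, 0.12 kg; it holds the galls, which fill it less than half way and roll out when it is tipped some 20 degrees past level (the last may need a rock); origin at the centre of its underside, z up along its axis
- beaker_mid: middle steel beaker, empty, 70 mm tall, outer diameter 62 mm at the foot and 66 mm at the rim, wall and bottom 3 mm, 0.14 kg; origin at the centre of its underside, z up along its axis
- beaker_wide: wide low steel beaker, empty, 55 mm tall, outer diameter 88 mm at the foot and 92 mm at the rim, wall and bottom 3 mm, 0.22 kg; too wide for most grippers, it can stay where it stands; origin at the centre of its underside, z up. Nested, the middle one's rim stands 18 mm above this rim, and the tall one's 15 mm above the middle one's
- gall_1: dried oak gall, a hard round brown ball of 18 mm diameter, 10 g, that rolls easily; in the tall beaker at the start; origin at its centre
- gall_2: dried oak gall, a hard round brown ball of 18 mm diameter, 10 g, that rolls easily; in the tall beaker at the start; origin at its centre
- gall_3: dried oak gall, a hard round brown ball of 18 mm diameter, 10 g, that rolls easily; in the tall beaker at the start; origin at its centre
- gall_4: dried oak gall, a hard round brown ball of 18 mm diameter, 10 g, that rolls easily; in the tall beaker at the start; origin at its centre
- gall_5: dried oak gall, a hard round brown ball of 18 mm diameter, 10 g, that rolls easily; in the tall beaker at the start; origin at its centre
- lane_bed: gravity roller lane at the far side, fixed: straight track 0.34 m long, 68 mm wide between side guides (4 mm thick, 21 mm above the rollers), sloping 10 degrees down to the robot's right. Origin: centre line at the face of the end stop (low end), in the plane of the roller tops, 45 mm above the bench; x up the slope, y across, z square to the rollers. Tins stand on its plane z = 0, 60 mm each from the stop
- lane_entry (a point): point on the plane of the roller tops, on the centre line 0.285 m up the lane from the stop: middle of the open raised part, where a tin's underside centre goes. A tin let go here (or anywhere 0.22 to 0.31 m up) runs down by itself on free grey rollers, at about 0.1 to 0.4 m/s
- lane_rods (a point): upper end of two steel hold-down rods that cover the lane's lower part, on hoops, from the stop to 0.18 m up it; their undersides are 80 mm above the roller tops (here, flared up, about 91 mm), so tins run in beneath them and cannot be set in from above there
- spray_a: amber spray bottle with black cap, 32 mm diameter, 100 mm tall, bystander; origin at the centre of its underside
- spray_b: amber spray bottle with black cap, 32 mm diameter, 100 mm tall, bystander; origin at the centre of its underside

How it is judged:
On the way:
1. all the galls lie in the open tin while it stands upright on the bench (x of gall_1 in the frame of tin_open between -0.029 and 0.029 m and y of gall_1 in the frame of tin_open between -0.029 and 0.029 m and z of gall_1 in the frame of tin_open between 0.005 and 0.067 m and x of gall_2 in the frame of tin_open between -0.029 and 0.029 m and y of gall_2 in the frame of tin_open between -0.029 and 0.029 m and z of gall_2 in the frame of tin_open between 0.005 and 0.067 m and x of gall_3 in the frame of tin_open between -0.029 and 0.029 m and y of gall_3 in the frame of tin_open between -0.029 and 0.029 m and z of gall_3 in the frame of tin_open between 0.005 and 0.067 m and x of gall_4 in the frame of tin_open between -0.029 and 0.029 m and y of gall_4 in the frame of tin_open between -0.029 and 0.029 m and z of gall_4 in the frame of tin_open between 0.005 and 0.067 m and x of gall_5 in the frame of tin_open between -0.029 and 0.029 m and y of gall_5 in the frame of tin_open between -0.029 and 0.029 m and z of gall_5 in the frame of tin_open between 0.005 and 0.067 m and height (world z) of tin_open between -0.008 and 0.008 m and angle between tin_open's own z axis and vertical below 0.1 rad), for 0.3 s.
At the end, for the whole second after the job is handed in: All galls in the open tin; all tins upright on the rollers (12 mm sideways, 0.12 rad), at rest, queued from the stop without gaps (about 15 mm slack in all); beakers nested mid in wide, tall in mid (15 mm off axis, floor on floor within 6 mm, upright), wide one on the bench; all let go (x of gall_1 in the frame of tin_open between -0.029 and 0.029 m and y of gall_1 in the frame of tin_open between -0.029 and 0.029 m and z of gall_1 in the frame of tin_open between 0.005 and 0.067 m and x of gall_2 in the frame of tin_open between -0.029 and 0.029 m and y of gall_2 in the frame of tin_open between -0.029 and 0.029 m and z of gall_2 in the frame of tin_open between 0.005 and 0.067 m and x of gall_3 in the frame of tin_open between -0.029 and 0.029 m and y of gall_3 in the frame of tin_open between -0.029 and 0.029 m and z of gall_3 in the frame of tin_open between 0.005 and 0.067 m and x of gall_4 in the frame of tin_open between -0.029 and 0.029 m and y of gall_4 in the frame of tin_open between -0.029 and 0.029 m and z of gall_4 in the frame of tin_open between 0.005 and 0.067 m and x of gall_5 in the frame of tin_open between -0.029 and 0.029 m and y of gall_5 in the frame of tin_open between -0.029 and 0.029 m and z of gall_5 in the frame of tin_open between 0.005 and 0.067 m and x of tin_a in the frame of lane_bed between 0.02 and 0.227 m and y of tin_a in the frame of lane_bed between -0.012 and 0.012 m and z of tin_a in the frame of lane_bed between -0.006 and 0.006 m and angle between the z axis of each of tin_a, tin_b, tin_c, tin_open and the z axis of lane_bed, either way round below 0.12 rad and linear speed of each of tin_a, tin_b, tin_c, tin_open, beaker_mid, beaker_tall below 0.02 m/s and x of tin_b in the frame of lane_bed between 0.02 and 0.227 m and y of tin_b in the frame of lane_bed between -0.012 and 0.012 m and z of tin_b in the frame of lane_bed between -0.006 and 0.006 m and x of tin_c in the frame of lane_bed between 0.02 and 0.227 m and y of tin_c in the frame of lane_bed between -0.012 and 0.012 m and z of tin_c in the frame of lane_bed between -0.006 and 0.006 m and x of tin_open in the frame of lane_bed between 0.02 and 0.227 m and y of tin_open in the frame of lane_bed between -0.012 and 0.012 m and z of tin_open in the frame of lane_bed between -0.006 and 0.006 m and x of any of tin_a, tin_b, tin_c, tin_open in the frame of lane_bed below 0.044 m and (x of each of tin_a, tin_b, tin_c, tin_open in the frame of lane_bed below 0.105 m or x of tin_a in the frame of lane_bed between 0.044 and 0.105 m or x of tin_b in the frame of lane_bed between 0.044 and 0.105 m or x of tin_c in the frame of lane_bed between 0.044 and 0.105 m or x of tin_open in the frame of lane_bed between 0.044 and 0.105 m) and (x of each of tin_a, tin_b, tin_c, tin_open in the frame of lane_bed below 0.166 m or x of tin_a in the frame of lane_bed between 0.105 and 0.166 m or x of tin_b in the frame of lane_bed between 0.105 and 0.166 m or x of tin_c in the frame of lane_bed between 0.105 and 0.166 m or x of tin_open in the frame of lane_bed between 0.105 and 0.166 m) and horizontal distance between beaker_mid and beaker_wide below 0.015 m and z of beaker_mid in the frame of beaker_wide between 0 and 0.009 m and angle between each of beaker_mid, beaker_tall's own z axis and vertical below 0.12 rad and horizontal distance between beaker_tall and beaker_mid below 0.015 m and z of beaker_tall in the frame of beaker_mid between 0 and 0.009 m and angle between beaker_wide's own z axis and vertical below 0.08 rad and height (world z) of beaker_wide between -0.008 and 0.008 m and contact force between the fingers and tin_a below 0.05 N and contact force between the fingers and tin_b below 0.05 N and contact force between the fingers and tin_c below 0.05 N and contact force between the fingers and tin_open below 0.05 N and contact force between the fingers and beaker_tall below 0.05 N and contact force between the fingers and beaker_mid below 0.05 N and contact force between the fingers and beaker_wide below 0.05 N); the robot touches nothing.
It fails at once if a spray bottle is knocked over (angle between any of spray_a, spray_b's own z axis and vertical above 0.7 rad).
It fails at once if a spray bottle is shoved more than 10 cm (distance of any of spray_a, spray_b from where it was at the start of the episode above 0.1 m).
Of tin_a, tin_b, tin_c only 1 to 3 are there at a start; the rules pass over those that are not, and their reading is None.
At some moment in a run one of tin_a, tin_b, tin_c, beaker_mid may be knocked a few centimetres aside while the robot is not near it.
It also fails if it takes over 210 s, if anything falls off the work surface, if the arm or the gripper's body presses on something with over 40 N, if the wrist force passes 120 N, or if a joint passes its speed limit or range.

## Robot

A 7-joint arm with a two-finger parallel gripper is mounted at the origin on the work surface. World frame = base frame: x ahead of the robot, y to its left, z up, the work surface at z = 0. Lengths are in m, angles in rad, forces in N, time in s.
With the tool pointing down it reaches from about 0.425 to 0.95 m from the base axis. Payload 4.7 kg.
Tool frame: the origin (TCP) lies between the finger pads; the fingertips stand 25 mm ahead of it and the grasp point (between the pads) lies 6 mm ahead of it; x points along the fingers, z is the direction in which the jaws open and shut, and the axes are right-handed (so a half turn about x gives the same grasp; the last joint's range is limited). The gripper opens to 85 mm and grips with 20 to 120 N. Pads are 22 mm wide; open, the fingers measure 114 mm over their backs; the gripper's body (76 mm by 85 mm) begins 54 mm behind the grasp point. The pads swing forward as they close: fully open they stand 13 mm farther back than shut.
Start: joints at [1.302, 0.469, -0.049, 1.532, 0.024, 1.141, -0.082], TCP at [0.16, -0.656, 0.256] pointing down, gripper open.
Joint ranges: [-2.59, 2.59], [-0.33, 1.99], [-1.39, 1.29], [0.1, 2.45], [-1.04, 4.18], [0.21, 1.99], [-2.66, 2.66]. Speed limits (rad/s): [2.57, 2.57, 3.14, 3.14, 3.14, 3.14, 3.14].

## Interface

Orientations are given as a 3x3 rotation matrix whose columns are the frame's x, y, z axes.
In Python, from rig import * gives the robot as it stands. Calls block until the motion is done:
- movep(position, orientation): joint-space move of the TCP to a pose.
- move_l(position, attitude=None, feed=0.15, until_force=None): straight line of the TCP; attitude=None keeps the orientation; feed is the mean speed in m/s. With until_force (N) it stops when the force on the tool has changed by that much, and returns True; else False.
- move_joints(angles): joint-space move.
- command_gripper(opening, newtons=None): finger opening in m; newtons is the grip in N (None keeps the last); returns when the fingers have stopped.
- sleep(seconds).
- inverse_kinematics(position, orientation): joint angles nearest the present ones, or None.
- sense(): the state.
- camera(name): name is "scene" or "top"; returns (picture, depth): 384x512x3 uint8, red, green, blue; 384x512 float32, m along the optical axis (not along the pixel's ray), 0 where there is no reading.
- camera_params(name): a dict with "K" (3x3 intrinsics, pixels), "position" and "rotation" of the camera in the world. Camera axes: x right, y down, z forward; pixel columns grow to the right and rows downward; lengths in m; the calibration is good to about 2 mm. A picture is of the moment at which its call begins. camera_params takes no time and is no camera call.
A pose or a line that the arm cannot do raises Unreachable and nothing moves.
- finish_job(): hands the job in, once; it reports no verdict.
The state is a dict: "time_s": time; "joint_pos": joint angles; "qd": joint speeds; "joint_efforts": joint torques, N m; "position": TCP position; "tcp_rot": TCP orientation; "wrist_force": force on the tool from outside, world axes, zero at the start; "ft_torque": the same for the moment, N m; "finger_gap": finger opening in m.
Only numpy, scipy, OpenCV 4.12 (cv2) and the standard library are available. Lean on these libraries where they do the work, as an engineer would, in place of code of your own. Each camera call takes 0.05 s, during which the arm holds its last target. There are 200 camera calls.

## Working session

There is one attempt and no reset: what is moved stays moved. The work goes in short steps, each a Python script; the robot and the scene stay as the last script left them, time stands still between calls to the robot, and variables do not carry over. Pictures are saved under pics/ and viewed, about 12 in all and at most 16, crops included, and the job is handed in when it is done.

```bash
ls; mkdir -p pics; python3 - <<'E'
from rig import *
import cv2,numpy as np
for n in("scene","top"):
    p,d=camera(n); cv2.imwrite(f"pics/{n}0.png",cv2.resize(p[:,:,::-1],(800,600),interpolation=cv2.INTER_CUBIC)); np.savez(f"{n}0.npz",p=p,d=d)
    c=camera_params(n); print(n,c, (d>0).mean())
s=sense();print(s)
E
```

```text
pics
scene {'K': array([[483.51268975,   0.        , 254.78819542],
       [  0.        , 483.51268975, 186.37397169],
       [  0.        ,   0.        ,   1.        ]]), 'position': array([ 1.44264959, -0.96163384,  0.90823996]), 'rotation': array([[ 0.73162049,  0.34511018, -0.58790341],
       [ 0.68170479, -0.37437988,  0.62858435],
       [-0.00316835, -0.86066176, -0.50916725]])} 0.9947153727213541
top {'K': array([[432.07508238,   0.        , 254.34668635],
       [  0.        , 432.07508238, 194.16142087],
       [  0.        ,   0.        ,   1.        ]]), 'position': array([0.39701152, 0.00135762, 1.19525091]), 'rotation': array([[-9.84861245e-04, -9.91768140e-01,  1.28042907e-01],
       [-9.99937014e-01, -4.54865482e-04, -1.12143682e-02],
       [ 1.11802954e-02, -1.28045886e-01, -9.91705224e-01]])} 0.9959716796875
{'time_s': 0.1, 'joint_pos': array([ 1.30209705,  0.46940692, -0.04857198,  1.53355238,  0.02411754,
        1.14101142, -0.08229834]), 'qd': array([-6.82985309e-04, -2.23878986e-03,  4.16300842e-05, -3.47862599e-03,
       -1.67961333e-03, -1.94290756e-04, -2.54203725e-05]), 'joint_efforts': array([ 2.68602584e-03, -5.11510527e+01, -4.63584031e-02, -2.38388729e+01,
        1.07060591e-02,  4.46653110e-03, -3.09179093e-06]), 'position': array([ 0.16020313, -0.65522715,  0.25534451]), 'tcp_rot': array([[-5.10783836e-04,  9.71381601e-01,  2.37523734e-01],
       [ 1.71767928e-03,  2.37524266e-01, -9.71380087e-01],
       [-9.99998394e-01, -8.81756523e-05, -1.78984560e-03]]), 'wrist_force': array([ 0.36430674, -0.11264953,  0.33067656]), 'ft_torque': array([-0.00199671,  0.01699153,  0.02032315]), 'finger_gap': 0.08521109776020859}
```

View pics/top0.png

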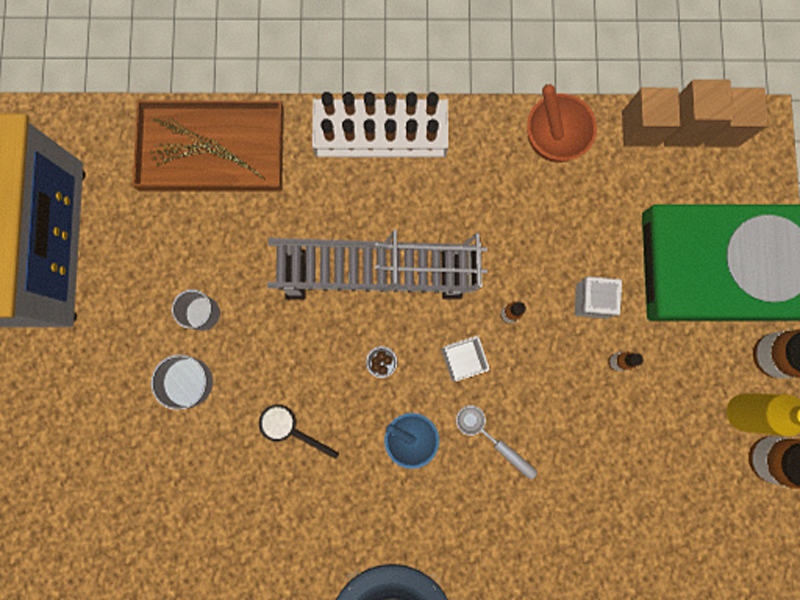

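View pics/scene0.png

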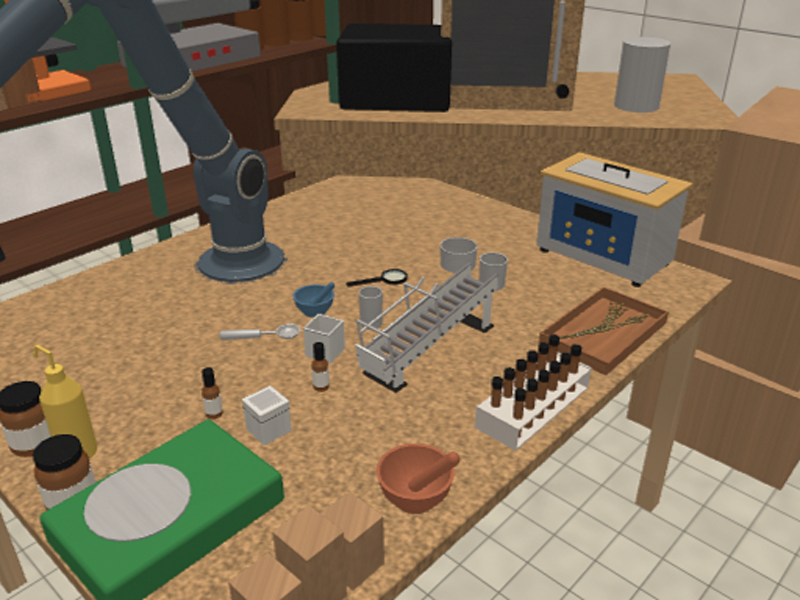

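The top view shows the tall beaker with galls at (382,362), the open tin at (466,359), one lidded tin at (602,296), mid beaker at (195,310) and wide beaker at (182,382). The sprays are at (513,312) and (626,360), and the lane runs from (275,265), its raised end, to (480,262). Both views agree that there is only one lidded tin. Next I'll measure.

```bash
cat > h.py <<'E'
from rig import *
import cv2,numpy as np
from scipy.optimize import least_squares
def snap(n,save=None):
    p,d=camera(n)
    if save: cv2.imwrite(save,cv2.resize(p[:,:,::-1],(800,600),interpolation=cv2.INTER_CUBIC))
    return p,cloud(d,n)
def cloud(d,n):
    c=camera_params(n);K=c["K"];v,u=np.mgrid[:d.shape[0],:d.shape[1]]
    P=np.stack([(u-K[0,2])/K[0,0]*d,(v-K[1,2])/K[1,1]*d,d],-1)@c["rotation"].T+c["position"]
    P[d<=0]=np.nan
    return P
def near(P,xy,r,z0=.02,z1=.2):
    Q=P.reshape(-1,3); return Q[(np.hypot(Q[:,0]-xy[0],Q[:,1]-xy[1])<r)&(Q[:,2]>z0)&(Q[:,2]<z1)]
def rect(Q):
    (c,s,a)=cv2.minAreaRect((Q[:,:2]*1000).astype(np.float32)); return np.round(c,1),np.round(s,1),round(a,1)
def circ(Q):
    r=least_squares(lambda p:np.hypot(Q[:,0]-p[0],Q[:,1]-p[1])-p[2],[*Q[:,:2].mean(0),.03],loss="soft_l1",f_scale=.002).x
    return np.round(r*1000,1)
def down(a):
    "tool down, jaws opening along horizontal angle a"
    z=np.array([np.cos(a),np.sin(a),0]);x=np.array([0,0,-1.]);return np.stack([x,np.cross(z,x),z],1)
E
python3 - <<'E'
from h import *
C={n:cloud(np.load(n+"0.npz")["d"],n) for n in("top","scene")}
T=C["top"]
obj=dict(tall=(382,362),open=(466,359),tin=(602,296),mid=(195,310),wide=(182,382),sa=(513,312),sb=(630,360))
for k,(u,v) in obj.items():
    m=T[int(v/1.5625),int(u/1.5625)]; 
    for n in C:
        Q=near(C[n],m,.055); zt=np.percentile(Q[:,2],98); R=Q[Q[:,2]>zt-.006]
        print(k,n,"seed",np.round(m,3),"ztop",round(zt,4),len(R),"rect",rect(R),"circ",circ(R))
# bench and lane
for n in C:
    Q=C[n].reshape(-1,3)
    b=Q[(abs(Q[:,0]-.4)<.05)&(abs(Q[:,1]-.0)<.3)]; print("bench",n,np.nanmedian(b[:,2]))
for (u,v) in[(275,265),(270,240),(272,290),(300,265),(345,265),(480,240),(480,285),(480,262),(395,230)]:
    print((u,v),np.round(T[int(v/1.5625),int(u/1.5625)],3))
E
```

```text
tall top seed [0.448 0.016 0.024] ztop 0.0833 69 rect (array([444.2,  16.8]), array([48.9, 49. ]), 89.9) circ [444.   15.6  24.2]
tall scene seed [0.448 0.016 0.024] ztop 0.0851 51 rect (array([446.8,  13.6]), array([50.2, 53.8]), 46.1) circ [446.1  13.9  24.2]
open top seed [ 0.454 -0.133 -0.001] ztop 0.0732 87 rect (array([ 450.5, -126.2]), array([60.3, 60.5]), 17.6) circ [ 450.4 -126.5   32.5]
open scene seed [ 0.454 -0.133 -0.001] ztop 0.0722 104 rect (array([ 452.6, -128.5]), array([64.4, 65.3]), 17.8) circ [ 453.4 -128.9   32.3]
tin top seed [ 0.556 -0.357  0.068] ztop 0.0744 370 rect (array([ 555.9, -358.1]), array([61.2, 60.5]), 84.2) circ [ 556.2 -358.    23.9]
tin scene seed [ 0.556 -0.357  0.068] ztop 0.0747 305 rect (array([ 559.3, -360.3]), array([63.3, 61.6]), 86.3) circ [ 559.5 -362.    24. ]
mid top seed [0.54  0.349 0.004] ztop 0.0717 95 rect (array([533.1, 334.5]), array([64.1, 64.2]), 45.9) circ [533.5 334.4  31.3]
mid scene seed [0.54  0.349 0.004] ztop 0.0721 58 rect (array([536.3, 333.6]), array([62.2, 72. ]), 35.4) circ [536.1 332.9  31.2]
wide top seed [0.414 
[... 447 characters left out ...]
 -212. ]), array([19.2, 21.8]), 70.8) circ [ 532.8 -212.4    8.8]
sb top seed [ 0.447 -0.389  0.099] ztop 0.1016 47 rect (array([ 446.8, -399.1]), array([20.6, 15.5]), 87.8) circ [ 446.8 -398.7    7.1]
sb scene seed [ 0.447 -0.389  0.099] ztop 0.1021 34 rect (array([ 450.2, -401.4]), array([18. , 22.4]), 74.0) circ [ 449.9 -400.8    7.5]
bench top -0.0005926789160051182
bench scene 0.0022534124436919267
(275, 265) [0.622 0.207 0.003]
(270, 240) [0.64  0.197 0.124]
(272, 290) [ 0.577  0.212 -0.001]
(300, 265) [0.606 0.151 0.089]
(345, 265) [0.622 0.084 0.004]
(480, 240) [ 0.669 -0.162 -0.003]
(480, 285) [ 0.564 -0.141  0.137]
(480, 262) [ 0.611 -0.148  0.09 ]
(395, 230) [ 0.647 -0.005  0.162]
```

```bash
python3 - <<'E'
from h import *
t=np.load("top0.npz")["p"][:,:,::-1]; s=np.load("scene0.npz")["p"][:,:,::-1]
a=cv2.resize(t[140:200,165:320],None,fx=5,fy=5,interpolation=cv2.INTER_CUBIC)
b=cv2.resize(s[145:255,220:350],(775,290*2)[:2] and (380,320),interpolation=cv2.INTER_CUBIC)
b=cv2.copyMakeBorder(b,0,0,0,a.shape[1]-380,cv2.BORDER_CONSTANT)
im=np.vstack([a[:280],b]);print(im.shape);cv2.imwrite("pics/c1.png",im)
E
```

```text
(600, 775, 3)
```

View pics/c1.png

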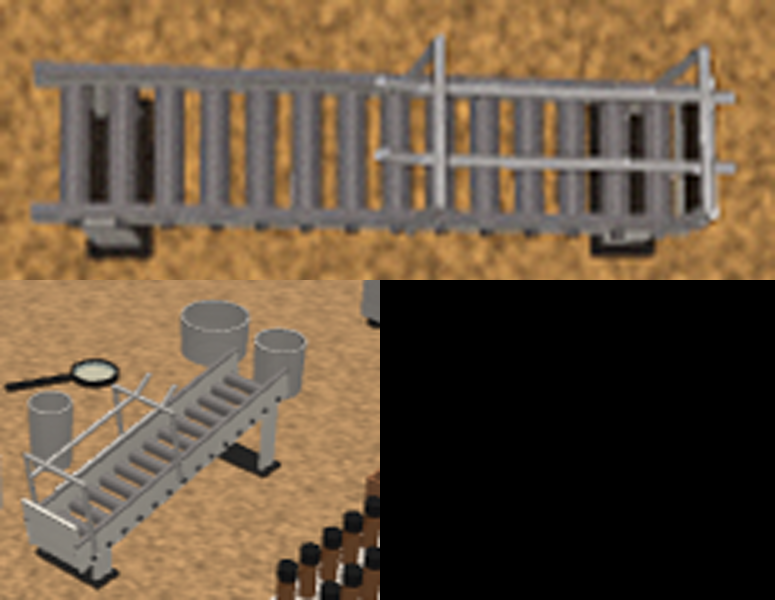

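```bash
python3 - <<'E'
from h import *
for n in("top","scene"):
    Q=cloud(np.load(n+"0.npz")["d"],n).reshape(-1,3)
    L=Q[(Q[:,0]>.53)&(Q[:,0]<.69)&(Q[:,1]>-.17)&(Q[:,1]<.24)&(Q[:,2]>.03)&(Q[:,2]<.2)]
    # high-end slice guides
    for y0 in np.arange(-.16,.24,.04):
        S=L[(L[:,1]>y0)&(L[:,1]<y0+.04)]
        if len(S)==0: continue
        h=45e-3+np.tan(np.radians(10))*(y0+.02+.15)
        x=np.sort(S[:,0]); 
        print(n,round(y0+.02,2),len(S),"x",x[[0,-1]].round(3),"z of mid-x pts:",np.percentile(S[abs(S[:,0]-.603)<.02][:,2],[10,50,90]).round(3) if (abs(S[:,0]-.603)<.02).sum()>5 else None,
         "guides lo",np.round(S[S[:,0]<x[0]+.008].mean(0),3),"hi",np.round(S[S[:,0]>x[-1]-.008].mean(0),3))
E
```

```text
top -0.14 415 x [0.562 0.648] z of mid-x pts: [0.042 0.065 0.137] guides lo [ 0.566 -0.135  0.092] hi [ 0.644 -0.133  0.099]
top -0.1 370 x [0.565 0.645] z of mid-x pts: [0.046 0.052 0.139] guides lo [ 0.568 -0.101  0.062] hi [ 0.641 -0.099  0.062]
top -0.06 364 x [0.564 0.644] z of mid-x pts: [0.052 0.058 0.146] guides lo [ 0.568 -0.06   0.067] hi [ 0.64  -0.062  0.067]
top -0.02 421 x [0.561 0.647] z of mid-x pts: [0.06  0.068 0.16 ] guides lo [ 0.567 -0.018  0.085] hi [ 0.643 -0.015  0.109]
top 0.02 389 x [0.562 0.646] z of mid-x pts: [0.065 0.073 0.165] guides lo [0.566 0.019 0.089] hi [0.641 0.018 0.09 ]
top 0.06 346 x [0.563 0.644] z of mid-x pts: [0.07  0.076 0.08 ] guides lo [0.567 0.06  0.09 ] hi [0.639 0.061 0.092]
top 0.1 418 x [0.563 0.643] z of mid-x pts: [0.08  0.084 0.088] guides lo [0.567 0.1   0.095] hi [0.638 0.1   0.096]
top 0.14 393 x [0.563 0.643] z of mid-x pts: [0.088 0.092 0.097] guides lo [0.567 0.141 0.104] hi [0.639 0.139 0.104]
top 0.18 368 x [0.563 0.643] z of mid-x pts: [0.093 0.098 0.102] guides lo [0.566 0.178 0.097] hi [0.638 0.179 0.103]
top 0.22 6 x
[... 597 characters left out ...]
cene 0.02 303 x [0.561 0.653] z of mid-x pts: [0.066 0.072 0.162] guides lo [0.565 0.007 0.101] hi [0.647 0.016 0.083]
scene 0.06 220 x [0.568 0.649] z of mid-x pts: [0.074 0.079 0.084] guides lo [0.572 0.059 0.087] hi [0.644 0.06  0.085]
scene 0.1 229 x [0.563 0.648] z of mid-x pts: [0.079 0.084 0.09 ] guides lo [0.569 0.103 0.095] hi [0.643 0.099 0.092]
scene 0.14 275 x [0.566 0.651] z of mid-x pts: [0.086 0.092 0.098] guides lo [0.571 0.14  0.103] hi [0.645 0.141 0.094]
scene 0.18 256 x [0.563 0.648] z of mid-x pts: [0.093 0.099 0.103] guides lo [0.569 0.18  0.108] hi [0.643 0.176 0.084]
scene 0.22 2 x [0.637 0.641] z of mid-x pts: None guides lo [0.639 0.205 0.105] hi [0.639 0.205 0.105]
```

Heights match the text: rims are at 82, 70, 70 and 55 mm within about 2 mm. The two cameras differ by 2–3 mm in x, so I'll use the mean. Next I'll plan the tilted side grasp and the pour with the IK only, with no motion.

```bash
cat >> h.py <<'E'
from scipy.spatial.transform import Rotation as Ro
D=np.pi/180
def side(p,az):
    "tool pointing along azimuth az, p below horizontal, jaws horizontal"
    x=np.array([np.cos(p)*np.cos(az),np.cos(p)*np.sin(az),-np.sin(p)]);z=np.array([-np.sin(az),np.cos(az),0]);return np.stack([x,np.cross(z,x),z],1)
def pour(p,psi,h,th,lip,hg,flip):
    "TCP pose with beaker tipped th toward azimuth h, lower lip at lip; grasp hg above the foot"
    R0=side(p,h+psi)
    if flip: R0=R0@np.diag([1,-1,-1])
    H=np.array([np.cos(h),np.sin(h),0]);n=np.cross([0,0,1],H)
    M=Ro.from_rotvec(n*th).as_matrix(); R=M@R0
    g=lip-M@(np.array([0,0,.082-hg])+.026*H)
    return g-.006*R[:,0],R
E
python3 - <<'E'
from h import *
C=cloud(np.load("top0.npz")["d"],"top").reshape(-1,3)
for nm,c in dict(mortar=(.3,-.02),spoon=(.33,-.14),magn=(.33,.2)).items():
    Q=near(C,c,.06,.005); print(nm,Q.min(0).round(3),Q.max(0).round(3))
hg=.04; tall=np.array([.445,.0147]); tin=np.array([.4515,-.1275])
print("grasp az ok (p,az,flip):")
for p in(20,30,35):
    r=[]
    for az in range(-60,50,15):
        for f in(0,1):
            R=side(p*D,az*D)@(np.diag([1,-1,-1]) if f else np.eye(3))
            ok=[inverse_kinematics(np.r_[tall,z]-(d+.006)*R[:,0],R) is not None for z,d in((hg,0),(hg,.1),(.2,0))]
            if all(ok): r.append((az,f))
    print(p,r)
for p in(20,30,35):
  for h in(-120,-72,-30,18,108,198):
    H=np.array([np.cos(h*D),np.sin(h*D)]); lip=np.r_[tin-.014*H,.09]
    for psi in range(-150,151,15):
      for f in(0,1):
        s=[]
        for th in(60,90,115,130):
            P,R=pour(p*D,psi*D,h*D,th*D,lip,hg,f); q=inverse_kinematics(P,R); s.append(q)
            if q is None: break
        if s[-1] is not None:
            s=np.array(s); print(p,h,psi,f,"jump",abs(np.diff(s,axis=0)).max().round(2),"body z",(P-R[:,0]*.048)[2].round(3),"xz",R[2,0].round(2))
E
```

```text
mortar [ 0.255 -0.079  0.005] [0.358 0.022 0.071]
spoon [ 0.292 -0.194  0.005] [ 0.37  -0.09   0.021]
magn [0.309 0.143 0.005] [0.381 0.254 0.014]
grasp az ok (p,az,flip):
20 [(-60, 0), (-60, 1)]
30 [(-60, 0), (-60, 1)]
35 [(-60, 0), (-60, 1)]
20 -120 -90 0 jump 0.55 body z 0.125 xz 0.22
20 -120 -90 1 jump 0.46 body z 0.125 xz 0.22
20 -120 -75 0 jump 0.4 body z 0.135 xz 0.03
20 -120 -75 1 jump 0.47 body z 0.135 xz 0.03
20 -120 -60 0 jump 0.41 body z 0.144 xz -0.14
20 -120 -60 1 jump 5.14 body z 0.144 xz -0.14
20 -120 -45 0 jump 0.49 body z 0.153 xz -0.29
20 -120 -45 1 jump 4.73 body z 0.153 xz -0.29
20 -120 -30 0 jump 0.57 body z 0.159 xz -0.4
20 -120 -30 1 jump 4.96 body z 0.159 xz -0.4
20 -120 -15 0 jump 0.68 body z 0.163 xz -0.48
20 -120 -15 1 jump 4.37 body z 0.163 xz -0.48
20 -120 0 0 jump 0.87 body z 0.164 xz -0.5
20 -120 0 1 jump 4.29 body z 0.164 xz -0.5
20 -120 15 0 jump 1.2 body z 0.163 xz -0.48
20 -120 15 1 jump 4.28 body z 0.163 xz -0.48
20 -72 -45 0 jump 0.5 body z 0.153 xz -0.29
20 -72 -45 1 jump 4.38 body z 0.153 xz -0.29
20 -72 -30 0 jump 0.53 body z 0.159 xz -0.4
20 
[... 15576 characters left out ...]
150 0 jump 0.68 body z 0.088 xz 0.91
35 198 -150 1 jump 0.56 body z 0.088 xz 0.91
35 198 -135 0 jump 0.56 body z 0.093 xz 0.81
35 198 -135 1 jump 0.38 body z 0.093 xz 0.81
35 198 -120 0 jump 0.5 body z 0.1 xz 0.68
35 198 -120 1 jump 0.3 body z 0.1 xz 0.68
35 198 -105 0 jump 0.51 body z 0.108 xz 0.53
35 198 -105 1 jump 0.32 body z 0.108 xz 0.53
35 198 -90 0 jump 0.61 body z 0.117 xz 0.37
35 198 -90 1 jump 0.37 body z 0.117 xz 0.37
35 198 -75 0 jump 0.55 body z 0.126 xz 0.21
35 198 -75 1 jump 0.63 body z 0.126 xz 0.21
35 198 -60 0 jump 0.64 body z 0.134 xz 0.05
35 198 -45 0 jump 0.73 body z 0.141 xz -0.08
35 198 -45 1 jump 5.24 body z 0.141 xz -0.08
35 198 -30 0 jump 0.87 body z 0.146 xz -0.17
```

```bash
python3 - <<'E'
from h import *
hg=.04; tall=np.array([.445,.0147]); tin=np.array([.4515,-.1275,0])
p=28*D; az=-57*D; R=side(p,az); g=np.r_[tall,hg]; tcp=lambda d,z=0:g-(d+.006)*R[:,0]+[0,0,z]
# clearance of the pour family
h=18*D;H=np.array([np.cos(h),np.sin(h),0]);lip=tin-.014*H+[0,0,.09]
for th in(40,70,90,105,120,130):
    P,Q=pour(p,az-h,h,th*D,lip,hg,0); G=P+.006*Q[:,0]
    f=np.array([(x,y,z) for x in np.linspace(-.054,.016,8) for y in(-.011,.011) for z in np.r_[np.linspace(-.042,-.026,4),np.linspace(.026,.042,4)]])
    b=np.array([(x,y,z) for x in np.linspace(-.15,-.054,10) for y in np.linspace(-.038,.038,5) for z in np.linspace(-.043,.043,5)])
    out=[]
    for m in(f,b):
        W=G+m@Q.T; L=(W[:,:2]-tin[:2]); u=Ro.from_euler("z",-17.6,degrees=True).as_matrix()[:2,:2]; L=L@u.T
        i=(abs(L)<.035).all(1); out+= [W[:,2].min().round(3), W[i,2].min().round(3) if i.any() else None]
    print(th,"finger minz, over tin",out[:2],"body",out[2:],"TCP",P.round(3))
movep(np.array([.42,-.2,.36]),down(0)); movep(np.array([.40,.12,.34]),down(az+np.pi/2))
movep(tcp(.10,.15),R); move_l(tcp(.10)); 
s=sense();print(s["joint_pos"].round(2),s["position"].round(3),s["wrist_force"].round(1))
snap("scene","pics/s1.png")
E
```

```text
40 finger minz, over tin [np.float64(0.034), np.float64(0.047)] body [np.float64(0.052), np.float64(0.111)] TCP [ 0.393 -0.141  0.078]
70 finger minz, over tin [np.float64(0.054), np.float64(0.069)] body [np.float64(0.074), np.float64(0.108)] TCP [ 0.393 -0.141  0.102]
90 finger minz, over tin [np.float64(0.07), np.float64(0.082)] body [np.float64(0.082), np.float64(0.103)] TCP [ 0.399 -0.139  0.117]
105 finger minz, over tin [np.float64(0.081), np.float64(0.086)] body [np.float64(0.078), np.float64(0.098)] TCP [ 0.407 -0.136  0.127]
120 finger minz, over tin [np.float64(0.09), np.float64(0.091)] body [np.float64(0.071), np.float64(0.093)] TCP [ 0.417 -0.133  0.133]
130 finger minz, over tin [np.float64(0.092), np.float64(0.094)] body [np.float64(0.061), np.float64(0.089)] TCP [ 0.425 -0.131  0.136]
[-0.15  0.96 -1.04  2.32  1.31  1.88 -1.62] [0.394 0.093 0.09 ] [-0.3  0.5 -0.5]
```

View s1.

View pics/s1.png

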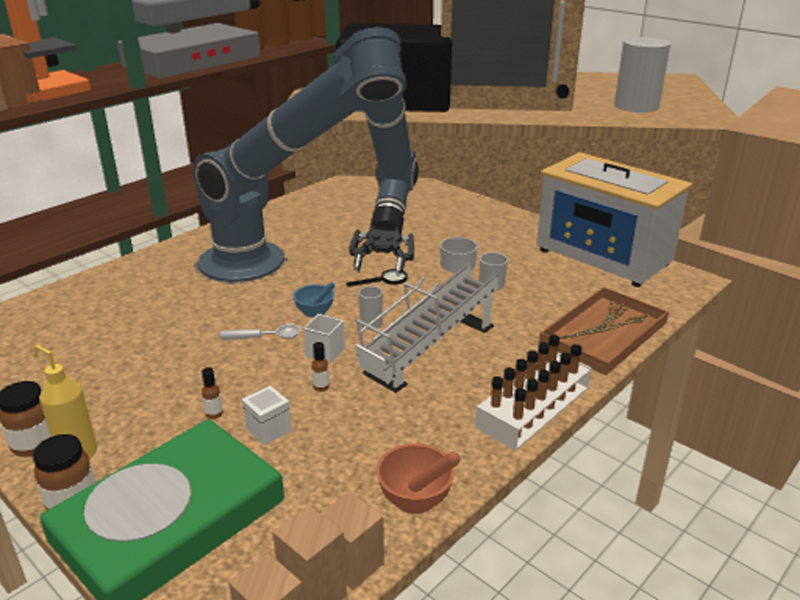

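The gripper is at (380,255), open and facing the tall beaker at (370,305), with nothing disturbed. Next I'll grasp and lift the beaker and check the pour path by IK.

```bash
python3 - <<'E'
from h import *
hg=.04; tall=np.array([.445,.0147]); tin=np.array([.4515,-.1275,0])
p=28*D; az=-57*D; R=side(p,az); g=np.r_[tall,hg]; tcp=lambda d,z=0:g-(d+.006)*R[:,0]+[0,0,z]
print(move_l(tcp(0),feed=.06,until_force=8)); command_gripper(.03,40); print("gap",sense()["finger_gap"])
move_l(tcp(0,.12),feed=.1); s=sense(); print("gap",s["finger_gap"],s["wrist_force"].round(2))
h=18*D;H=np.array([np.cos(h),np.sin(h),0])
q0=s["joint_pos"]
for th in(0,40,70,80,90,100,115,130):
    lip=tin-.014*H+[0,0,.095+(.06 if th<80 else 0)]
    P,Q=pour(p,az-h,h,th*D,lip,hg,0); q=inverse_kinematics(P,Q); print(th,None if q is None else (q.round(2),abs(q-q0).max().round(2)))
snap("scene"); _,T=snap("top","pics/t2.png")
E
```

```text
False
gap 0.04989819013126409
gap 0.05013827577241074 [-0.35  0.55 -2.21]
0 None
40 (array([ 0.46,  0.72, -1.05,  2.38,  1.35,  1.71, -0.6 ]), np.float64(0.73))
70 (array([ 0.4 ,  0.79, -0.99,  2.24,  1.19,  1.92, -0.13]), np.float64(1.2))
80 (array([ 0.32,  0.94, -0.89,  2.2 ,  1.2 ,  1.96, -0.1 ]), np.float64(1.23))
90 (array([ 0.12,  0.85, -0.62,  2.17,  1.12,  1.84,  0.11]), np.float64(1.44))
100 (array([ 0.12,  0.9 , -0.62,  2.13,  1.1 ,  1.94,  0.24]), np.float64(1.57))
115 (array([-0.02,  0.91, -0.43,  2.1 ,  1.07,  1.94,  0.5 ]), np.float64(1.82))
130 (array([-0.17,  0.95, -0.24,  2.07,  1.05,  1.93,  0.75]), np.float64(2.08))
```

```bash
cat > pour.py <<'E'
from h import *
hg=.04; tin=np.array([.4515,-.1275,0]); p=28*D; az=-57*D; h=18*D;H=np.array([np.cos(h),np.sin(h),0])
def tip(th,lin=True,up=0,feed=.03,back=.014):
    lip=tin-back*H+[0,0,.095+up]; P,Q=pour(p,az-h,h,th*D,lip,hg,0)
    (move_l(P,Q,feed=feed) if lin else movep(P,Q))
E
python3 - <<'E'
from pour import *
tip(40,False,.06); tip(70,False,.06); tip(80,False)
for th in(90,98,104,109,113): tip(th); sleep(.2)
sleep(.5)
for n in("top","scene"):
    p_,C=snap(n); a=cv2.resize(p_[150:270,200:360] if n=="top" else p_[130:250,150:310],(400,300),interpolation=cv2.INTER_CUBIC)[:,:,::-1]
    im=a if n=="top" else np.hstack([im,a])
cv2.imwrite("pics/p1.png",im); s=sense(); print(s["finger_gap"],s["time_s"],s["wrist_force"].round(2))
E
```

```text
0.049690719607895735 14.3333 [ 0.28 -0.27 -0.92]
```

View pics/p1.png

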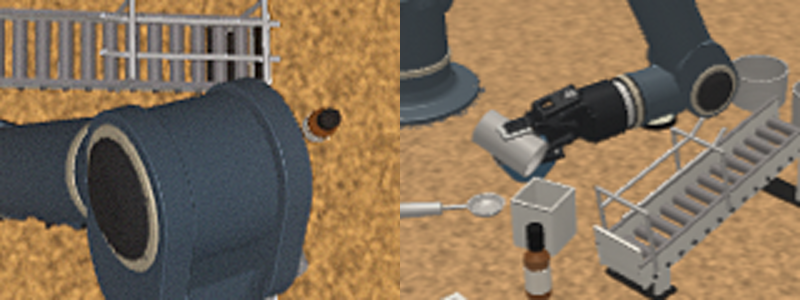

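In the scene crop the beaker mouth (530,165) tips over the open tin (545,200), and no spilled galls are visible. The top view is blocked by the arm. I'll tip further and rock.

```bash
python3 - <<'E'
from pour import *
for th in(117,121,125,130): tip(th,feed=.03); sleep(.2)
for th in(124,130,124,130): tip(th,feed=.08)
sleep(.5)
for n in("scene",):
    p_,C=snap(n); a=cv2.resize(p_[150:240,170:290],(800,600),interpolation=cv2.INTER_CUBIC)[:,:,::-1]
cv2.imwrite("pics/p2.png",a)
tip(110); tip(85,up=.01); tip(70,False,.06); tip(40,False,.06)
R=side(p,az); movep(np.array([.40,.10,.26]),R)
p_,C=snap("top"); np.save("t3.npy",C); s=sense(); print(s["finger_gap"],s["time_s"],s["wrist_force"].round(2))
cv2.imwrite("pics/p3.png",cv2.resize(p_[180:270,220:340],(800,600),interpolation=cv2.INTER_CUBIC)[:,:,::-1])
E
```

```text
0.04967654729501464 21.1333 [ 0.16  0.77 -0.41]
```

View pics/p3.png

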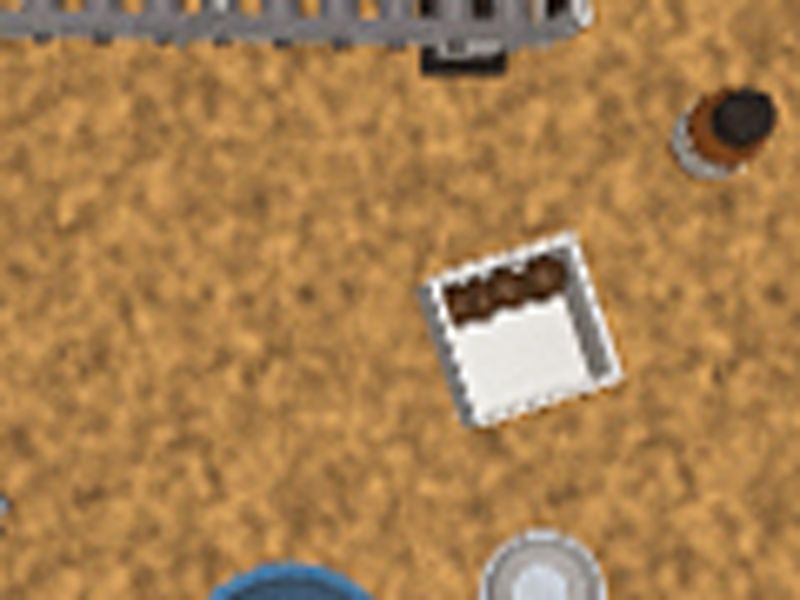

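The open tin at (520,330) has galls along its far wall, but I can't count all five. I'll set the beaker down, clear the view, and check both it and the tin.

```bash
python3 - <<'E'
from pour import *
R=side(p,az); g=np.array([.445,.0147,.041]); tcp=lambda d,z=0:g-(d+.006)*R[:,0]+[0,0,z]
movep(tcp(0,.1),R); print(move_l(tcp(0,-.004),feed=.05,until_force=3),sense()["position"]-tcp(0)); command_gripper(.085); move_l(tcp(.10),feed=.1); move_l(tcp(.10,.15)); movep(np.array([.42,.2,.40]),down(0))
p_,C=snap("top"); q_,S=snap("scene")
a=p_[195:245,230:280];b=p_[205:255,270:320]
cv2.imwrite("pics/p4.png",np.hstack([cv2.resize(x,(400,400),interpolation=cv2.INTER_CUBIC) for x in(a,b)])[:,:,::-1])
# galls: points inside the tin above floor
Q=near(C,(.4515,-.1275),.045,-.01); u=Ro.from_euler("z",-17.6,degrees=True).as_matrix()[:2,:2]
R2=Q[Q[:,2]>.066]; c=R2[:,:2].mean(0); L=(Q[:,:2]-c)@u.T; i=(abs(L)<.026).all(1)&(Q[:,2]<.06)
print("tin c",rect(R2)); 
for l,z in zip(L[i]*1000,Q[i,2]*1000):
    if z>8: print(l.round(0).astype(int),int(z),end="; ")
for k,P in(("top",C),("scene",S)):
    Q=near(P,(.445,.0147),.045);t=Q[Q[:,2]>.076];print(k,"tall",rect(t),circ(t),t[:,2].mean(),"inside z",np.median(near(P,(.445,.0147),.012,-.01)[:,2]))
    Q=near(P,(.534,.333),.06);t=Q[Q[:,2]>.064];print("mid",rect(t),circ(t)); Q=near(P,(.413,.3555),.06);t=Q[(Q[:,2]>.049)&(Q[:,2]<.062)];print("wide",rect(t),circ(t))
print(sense()["time_s"])
E
```

```text
True [ 1.12866436e-04 -6.45429659e-05 -6.79935791e-04]
tin c (array([ 450.6, -126. ]), array([60.7, 60.1]), 18.1)
[ 26 -14] 36; [ 25 -16] 41; [ 24 -19] 43; [ 23 -21] 44; [ 22 -24] 42; [26 -7] 29; [ 25 -14] 13; [ 23 -13] 38; [ 22 -15] 43; [ 21 -18] 41; [ 21 -20] 47; [ 20 -23] 41; [ 19 -25] 44; [25 -1] 25; [24 -3] 33; [23 -6] 31; [22 -8] 32; [ 22 -11] 30; [ 21 -12] 41; [ 20 -14] 45; [ 19 -17] 44; [ 18 -19] 44; [ 17 -22] 42; [ 17 -25] 41; [26  6] 10; [25  4] 14; [23  3] 29; [22  1] 33; [21 -1] 36; [21 -5] 31; [20 -7] 35; [ 19 -10] 31; [ 18 -11] 39; [ 17 -13] 45; [ 16 -16] 44; [ 16 -19] 41; [ 15 -21] 43; [ 14 -23] 44; [26 19] 30; [25 17] 31; [24 14] 33; [23 12] 33; [23  8] 18; [22  5] 18; [21  4] 29; [20  2] 35; [19 -1] 33; [18 -3] 37; [17 -6] 33; [16 -9] 35; [ 16 -11] 39; [ 15 -13] 41; [ 14 -16] 40; [ 13 -17] 44; [ 12 -21] 41; [24 23] 31; [23 20] 29; [22 18] 34; [21 15] 34; [21 12] 30; [20 10] 30; [19  5] 15; [18  4] 28; [17  3] 34; [16  0] 31; [16 -2] 35; [15 -6] 32; [14 -8] 30; [ 13 -11] 27; [ 12 -12] 37; [ 11 -15] 39; [ 11 -17] 43; [ 10 -20] 36; [20 22] 37; [20 19] 33; [19 16] 31; [1
[... 539 characters left out ...]
) [442.7  14.   24.2] 0.08031680378054978 inside z 0.003070041894936537
mid (array([539.4, 331. ]), array([62.4, 50. ]), 44.4) [533.4 334.3  31. ]h.py:18: RuntimeWarning: Mean of empty slice.
  r=least_squares(lambda p:np.hypot(Q[:,0]-p[0],Q[:,1]-p[1])-p[2],[*Q[:,:2].mean(0),.03],loss="soft_l1",f_scale=.002).x
  ret = um.true_divide(
Traceback (most recent call last):
  File "h.py", line 18, in circ
    r=least_squares(lambda p:np.hypot(Q[:,0]-p[0],Q[:,1]-p[1])-p[2],[*Q[:,:2].mean(0),.03],loss="soft_l1",f_scale=.002).x
      ~~~~~~~~~~~~~^^^^^^^^^^^^^^^^^^^^^^^^^^^^^^^^^^^^^^^^^^^^^^^^^^^^^^^^^^^^^^^^^^^^^^^^^^^^^^^^^^^^^^^^^^^^^^^^^^^^
ValueError: Initial guess is outside of provided bounds
```

View pics/p4.png

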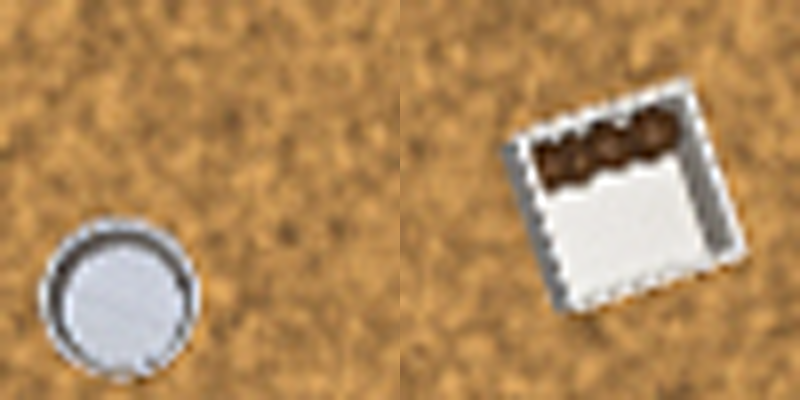

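The tall beaker on the left is empty (floor visible). In the tin on the right the galls are piled at its far wall; depth shows gall tops at about 33 mm and 44 mm, i.e. stacked and below the rim. Next I'll touch the bench to calibrate the fingertips, then nest the mid beaker.

```bash
python3 - <<'E'
from h import *
A=down(np.pi/2)
command_gripper(.06); movep(np.array([.48,.15,.12]),A)
hit=move_l(np.array([.48,.15,.005]),feed=.03,until_force=4); z=sense()["position"][2]; print("touch",hit,"tip ahead at gap .06:",z,sense()["finger_gap"])
move_l(np.array([.48,.15,.25])); command_gripper(.085)
movep(np.array([.45,.0,.45]),A)
for k in("top","scene"):
    _,P=snap(k)
    for nm,c,zt,r in(("mid",(.534,.333),.070,.045),("wide",(.413,.3555),.055,.055)):
        Q=near(P,c,r+.03);t=Q[abs(Q[:,2]-zt-.001)<.006];print(k,nm,len(t),rect(t)[:2],circ(t))
print(sense()["time_s"])
E
```

```text
touch True tip ahead at gap .06: 0.01998913948684575 0.05984793864883526
top mid 97 (array([533.5, 334.7]), array([63.9, 63.9])) [533.4 334.3  31.1]
top wide 133 (array([411.6, 355.1]), array([89.9, 90.4])) [411.9 355.4  44.2]
scene mid 70 (array([536.7, 333.8]), array([67.2, 71.9])) [536.8 332.7  31.5]
scene wide 87 (array([413. , 355.6]), array([ 85.5, 102.5])) [415.3 353.1  44. ]
35.1
```

```bash
cat > pp.py <<'E'
from h import *
def pick(xy,z,a,dz,newt=30,tol=.085):
    A=down(a); s=sense()["position"]
    if s[2]<.28: move_l(np.r_[s[:2],.28])
    movep(np.r_[xy,z+.12],A); print("pick hit",move_l(np.r_[xy,z],feed=.08,until_force=8)); command_gripper(.02,newt); move_l(np.r_[xy,z+dz],feed=.1); print("gap",sense()["finger_gap"])
def put(xy,z,a,dz):
    A=down(a); movep(np.r_[xy,z+dz],A); print("put hit",move_l(np.r_[xy,z-.004],feed=.04,until_force=3),"dz",sense()["position"][2]-z); sleep(.2); command_gripper(.085); move_l(np.r_[xy,z+.15],feed=.1)
E
python3 - <<'E'
from pp import *
mid=np.array([.5352,.3337]); wide=np.array([.4136,.3545]); a=np.pi/2
pick(mid,.076,a,.10); put(wide,.079,a,.10)
movep(np.array([.45,.0,.45]),down(a))
for k in("top","scene"):
    _,P=snap(k)
    for nm,c,zt,r in(("mid",wide,.073,.035),("wide",wide,.055,.05),("tall",(.445,.0147),.082,.03)):
        Q=near(P,c,r+.02);t=Q[abs(Q[:,2]-zt-.001)<.006];print(k,nm,len(t),rect(t)[:2],circ(t),t[:,2].mean().round(4),t[:,2].std().round(4))
print(sense()["time_s"],sense()["wrist_force"])
E
```

```text
pick hit False
gap 0.06461453713885702
put hit True dz 0.001019555384687884
top mid 99 (array([411.7, 352.4]), array([64. , 63.8])) [411.8 352.4  31.2] 0.0717 0.0022
top wide 207 (array([411.6, 355.4]), array([90. , 89.8])) [411.7 355.3  42.7] 0.0543 0.0027h.py:18: RuntimeWarning: Mean of empty slice.
  r=least_squares(lambda p:np.hypot(Q[:,0]-p[0],Q[:,1]-p[1])-p[2],[*Q[:,:2].mean(0),.03],loss="soft_l1",f_scale=.002).x
  ret = um.true_divide(
Traceback (most recent call last):
  File "h.py", line 18, in circ
    r=least_squares(lambda p:np.hypot(Q[:,0]-p[0],Q[:,1]-p[1])-p[2],[*Q[:,:2].mean(0),.03],loss="soft_l1",f_scale=.002).x
      ~~~~~~~~~~~~~^^^^^^^^^^^^^^^^^^^^^^^^^^^^^^^^^^^^^^^^^^^^^^^^^^^^^^^^^^^^^^^^^^^^^^^^^^^^^^^^^^^^^^^^^^^^^^^^^^^^
ValueError: Initial guess is outside of provided bounds
```

Mid is nested: its rim is at 72 mm, 3 mm off the wide beaker's centre. Now the tall one.

```bash
python3 - <<'E'
from pp import *
tall=np.array([.445,.0147]); mid=np.array([.4137,.352]); a=np.pi/2
pick(tall,.0915,a,.11); s=sense()["position"]; move_l(np.r_[s[:2],.25]); put(mid,.0975,a,.11)
movep(np.array([.45,.05,.45]),down(a))
print(sense()["time_s"],sense()["wrist_force"])
for k in("top","scene"):
    p_,P=snap(k,f"pics/{k}5.png"); np.savez(k+"5.npz",P=P,p=p_)
    for nm,c,zt,r in(("tall",mid,.088,.03),("mid",mid,.073,.035),("wide",mid,.055,.05),("tin",(.5577,-.3593),.07,.05),("open",(.4515,-.1275),.07,.05)):
        Q=near(P,c,r+.02);t=Q[abs(Q[:,2]-zt-.001)<.006]
        if len(t)>5: print(k,nm,len(t),rect(t),circ(t),t[:,2].mean().round(4))
E
```

```text
pick hit False
gap 0.04950480107148187
put hit True dz 0.0004771919536702418
58.525 [-0.14099556  0.75808101  0.20359695]
top tall 81 (array([411.1, 350.7]), array([48. , 51.9]), 0.2) [411.  350.7  24.2] 0.0865
top mid 151 (array([411.8, 352.3]), array([63.3, 64.7]), 63.3) [411.8 352.1  29.6] 0.0724
top wide 214 (array([411.8, 355.8]), array([90.2, 90. ]), 28.4) [411.7 355.9  42.4] 0.0544
top tin 522 (array([ 556.3, -358.7]), array([62.2, 61.2]), 84.8) [ 556.  -357.8   24.2] 0.0698
top open 116 (array([ 450.6, -126. ]), array([60.5, 60.1]), 17.8) [ 450.4 -126.    32.2] 0.0694
scene tall 47 (array([412.7, 351.3]), array([48.5, 58. ]), 29.7) [414.6 348.   24.3] 0.0876
scene mid 88 (array([417.8, 345.2]), array([62.8, 65.4]), 27.1) [415.4 350.1  27. ] 0.0736
scene wide 92 (array([421.3, 345.7]), array([85. , 80.7]), 39.4) [412.  357.1  42.4] 0.0555
scene tin 351 (array([ 561.3, -360.6]), array([63.1, 65.4]), 86.6) [ 561.  -362.4   25.2] 0.0713
scene open 120 (array([ 453.8, -128.6]), array([64.7, 66.9]), 18.7) [ 453.5 -128.5   32.4] 0.0696
```

View pics/scene5.png

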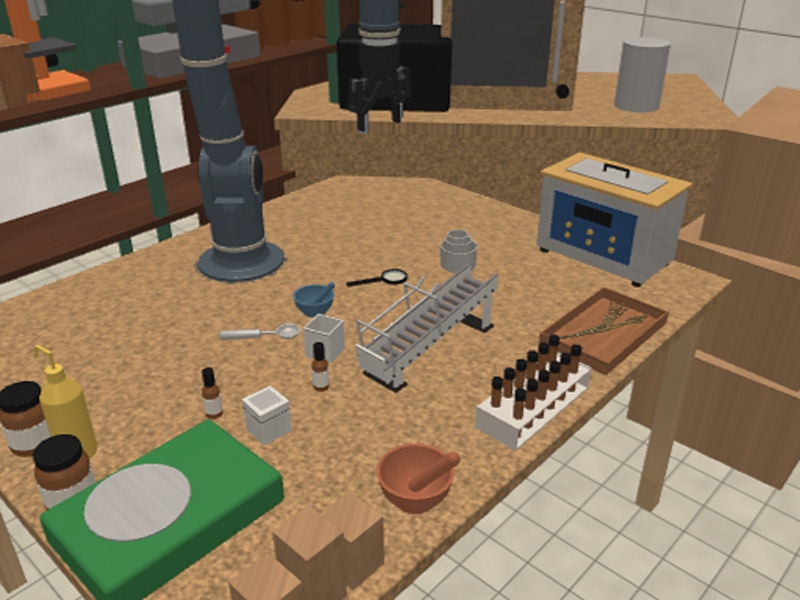

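Both views show the nest at (458,250): tall, mid and wide rims at 87, 73 and 55 mm, centres within 5 mm. The sprays, lidded tin and open tin are unmoved. The lidded tin goes on the lane next.

```bash
cat > lane.py <<'E'
from pp import *
n=np.array([0,-np.sin(10*D),np.cos(10*D)])
E0=np.array([.605,.135,.0922]); RL=Ro.from_euler("x",10,degrees=True).as_matrix()@down(0)
def run(xy,a,newt=30):
    pick(xy,.05,a,.03,newt); s=sense()["position"]; move_l(np.r_[s[:2],.28])
    mid=np.array([.53,.0,.30]); movep(mid,down(0)); 
    P=lambda d:E0+(.05+d)*n
    movep(P(.10),RL); move_l(P(.02),feed=.08)
    print("hit",move_l(P(-.006),feed=.025,until_force=2.5)); s=sense(); print("depth",(s["position"]-P(0))@n,s["wrist_force"].round(1))
    return P
E
python3 - <<'E'
from lane import *
P=run(np.array([.5585,-.3593]),-4.7*D)
p_,C=snap("scene"); q_,T=snap("top")
cv2.imwrite("pics/l1.png",np.hstack([cv2.resize(p_[140:260,220:340],(400,400),interpolation=cv2.INTER_CUBIC),cv2.resize(q_[120:210,150:330],(400,400),interpolation=cv2.INTER_CUBIC)])[:,:,::-1]); print(sense()["time_s"])
E
```

```text
pick hit False
gap 0.05933887917992427
hit True
depth 0.001280755060746119 [-0.8 -0.8  5.6]
68.375
```

View pics/l1.png

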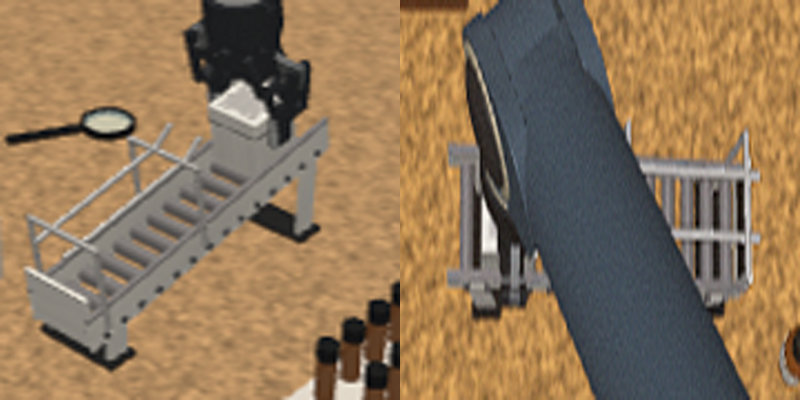

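The tin at (240,130) sits between the guides at the raised end, at roller depth. I'll release it.

```bash
python3 - <<'E'
from lane import *
P=lambda d:E0+(.05+d)*n
command_gripper(.085); move_l(P(.12),feed=.12); sleep(1); movep(np.array([.45,.0,.5]),down(0))
for k in("scene","top"):
    p_,C=snap(k); 
    Q=C.reshape(-1,3);Q=Q[(abs(Q[:,0]-.605)<.028)&(abs(Q[:,1])<.2)]; hh=(Q-np.array([.605,-.133,.045]))@n; t=Q[abs(hh-.070)<.006]; print(k,len(t),rect(t) if len(t)>4 else "")
    Q=near(C,(.4515,-.1275),.06);t=Q[abs(Q[:,2]-.07)<.006]; print("open",rect(t) if len(t)>4 else "")
    if k=="scene": cv2.imwrite("pics/l2.png",cv2.resize(p_[140:260,190:350],(800,600),interpolation=cv2.INTER_CUBIC)[:,:,::-1])
print(sense()["time_s"])
E
```

```text
scene 195 (array([ 605.6, -122.6]), array([63.9, 54.6]), 90.0)
open (array([ 453.5, -127. ]), array([62.2, 66.3]), 18.9)
top 119 (array([ 605. , -133.4]), array([57.9, 35.8]), 8.0)
open (array([ 456., -150.]), array([23.7, 62.2]), 89.2)
72.1667
```

View pics/l2.png

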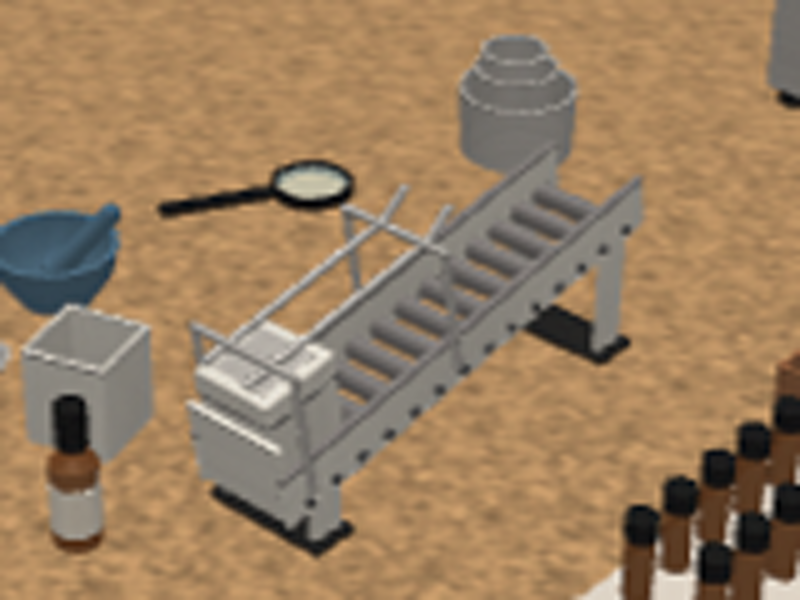

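The lidded tin has run down to the stop at (265,370) beneath the rods. Now the open tin.

```bash
python3 - <<'E'
from lane import *
P=run(np.array([.452,-.1273]),18*D,25)
sleep(.3); command_gripper(.085); move_l(P(.12),feed=.12); sleep(1.5); movep(np.array([.42,-.35,.4]),down(0)); 
for k in("scene","top"):
    p_,C=snap(k); cr=p_[140:260,190:350] if k=="scene" else p_[130:205,155:315]
    im=cv2.resize(cr,(800,300 if k=="top" else 300),interpolation=cv2.INTER_CUBIC)
    out=im if k=="scene" else np.vstack([out,im])
    Q=C.reshape(-1,3);Q=Q[(abs(Q[:,0]-.605)<.04)&(abs(Q[:,1])<.2)]; hh=(Q-np.array([.605,-.133,.045]))@n; t=Q[abs(hh-.070)<.005]; print(k,len(t),rect(t),"y range",np.percentile(t[:,1],[1,99]))
cv2.imwrite("pics/l3.png",out[:,:,::-1]); print(sense()["time_s"])
E
```

```text
pick hit False
gap 0.059861233476935075
hit True
depth 0.0012807575012097688 [-1.  -1.1  5.1]
scene 306 (array([602.5, -79. ]), array([ 72.6, 150.9]), 0.9) y range [-0.15289186 -0.00736083]
top 504 (array([604.9, -74.4]), array([154.9,  67.7]), 85.5) y range [-0.15026349 -0.0321982 ]
85.9
```

View pics/l3.png

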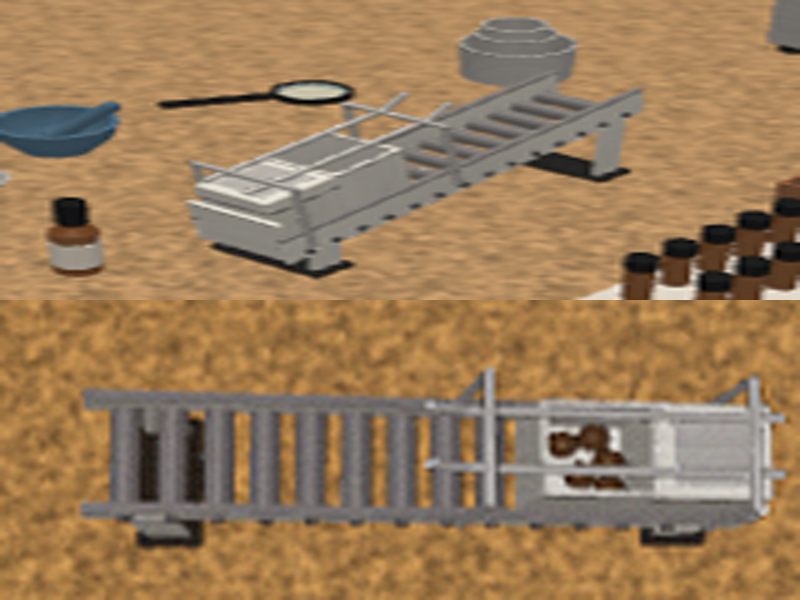

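The top view shows both tins queued against the stop without a gap, at (600,450) and (715,450), with brown galls inside the open one. The nest at (517,50) is intact and the arm is clear. Handing in.

```bash
python3 - <<'E'
from h import *
for k in("top",):
    _,P=snap(k)
    for nm,c,zt in(("tall",(.4137,.352),.088),("sa",(.532,-.211),.1),("sb",(.448,-.4),.1)):
        Q=near(P,c,.05);t=Q[abs(Q[:,2]-zt)<.007]; print(nm,len(t),rect(t) if len(t)>4 else "occluded")
print(finish_job())
E
```

```text
tall 91 (array([411.2, 350.9]), array([52.1, 48.1]), 89.9)
sa 52 (array([ 531.2, -209.8]), array([18. , 19.7]), 46.6)
sb 56 (array([ 447.2, -398.4]), array([18.8, 19.5]), 39.5)
the job is handed in; nothing more can be done
None
```

I handed the job in at about 86 s of the 210 s allowed; there was no verdict to read. There was only one lidded tin in this run.

- **Galls:** I tipped them from the tall beaker into the open tin while it stood on the bench. Afterwards the beaker was empty and I saw none spilled.
- **Nesting:** The middle beaker is in the wide one and the tall one in the middle one. Rims measured 55, 73 and 87 mm, with centres within about 5 mm.
- **Lane:** I set the lidded tin and then the open one on the raised end, and both ran down. The last pictures show them against the stop with no visible gap.
- **Sprays and arm:** In the last check neither bottle had moved, and the arm was clear of everything.

**Checks that were weak or disagreed:**
- I never got a clean count of five galls. They overlap in the pictures, so I rely on the empty beaker and seeing no spill.
- The two cameras differed by 2–3 mm in x (up to about 5 mm at the lidded tin), so I worked from roughly their mean.
- The automatic measurement of the final queue also picked up the stop and rods, so I judged the closed gap by eye.

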